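# Back off the mould press and slide the mould out

## Task

Loosen the press by rolling a fingertip along the rim of its large knurled wheel: two full turns anticlockwise seen from above, counted from where it stands, and no more. Then, with a fingertip in the empty pocket at the mould's outer end, drag the white mould along its slide until it meets the end stop. Do not lift the mould, and leave the jars, bottle, cup, stick and pendant where they are.

Things in the scene. Friction and masses are not known exactly. Their poses are not given: they have to be found in the camera images.
- press: grey screw press, fixed; place and yaw vary. Origin on the table under the wheel's axis; +y runs along the slide to the end stop. Base 150 mm (x) by 325 mm (y -60 to 265), 8 mm thick. A bridge (140 mm along x, 30 mm along y, top 56 mm high) on posts at x = -60 and 60 carries the wheel. Guide rails, top 20 mm high, inner faces at x = -42.5 and 42.5, run the slide's length
- end_stop (a point): middle of the top inner edge of the slide's end stop, a steel bar 24 mm high, 252 mm from the wheel's axis along the press's +y; the mould's outer end meets it after sliding 122 mm
- wheel (a joint): angle (rad) of the large aluminium knurled wheel: 0 at the start (tight, against a stop), growing anticlockwise seen from above (loosening), 6.283 per full turn, up to 4 turns. Takes 0.06 N m (1.3 N at the rim) and stays where left. The wheel keeps its height; the screw inside it lifts the pad 6 mm per turn
- wheel_center (a point): centre of the wheel's top face, on its upright axis, 80 mm above the table. The wheel is 96 mm across its 36 upright half-round ribs (2.5 mm proud, finer ones between), 22 mm thick (58 to 80 mm above the table); the press leaves the whole rim free at that height. The screw's end, 16 mm across, stands in its middle, 99.5 mm above the table at the start
- wheel_mark (a point): top of a small dark pin (9 mm across, 3 mm high) on the wheel's top face, 38 mm from the axis; it goes round with the wheel and shows the turns. At the start it points to the press's -x side
- mould: loose white mould, 80 mm (x) by 175 mm (y -45 to 130), about 0.25 kg, flat on the press base between the rails (2.5 mm play a side), axes as the press's. Origin on its underside, 8 mm above the table, at first under the wheel. Floor 6 mm thick, walls 16 mm high. Its inner cavity (y -39 to 43) holds the press's round pad (52 mm across), which locks it until about 1.5 turns are undone
- mould_pocket (a point): centre of the floor of the mould's outer pocket, 14 mm above the table, 87.5 mm from the mould's origin along its +y. The pocket (68 mm along x, y 53 to 122) is empty, open above and sticks out past the wheel
- mould_lip (a point): middle of the inner top edge of the mould's outer end wall, the one to drag by: 8 mm thick, 80 mm wide, its top 20 mm above the pocket floor (34 mm above the table)
- jar_a: loose glitter jar, 33 mm across, 49 mm tall, white cap; origin at the centre of its underside; a bystander, leave it alone
- jar_b: loose glitter jar, 33 mm across, 49 mm tall, white cap; origin at the centre of its underside; a bystander, leave it alone
- jar_c: loose glitter jar, 33 mm across, 49 mm tall, white cap; origin at the centre of its underside; a bystander, leave it alone
- dropper: loose dropper bottle, 34 mm across, 98 mm tall, origin at the centre of its underside; a bystander
- pendant: loose square amber pendant, 34 mm, 10 mm thick, with a small eye; origin at the centre of its underside; a bystander
- cup: loose clear mixing cup, 64 mm across, 75 mm tall, origin at the centre of its underside; a bystander
- stick: loose wooden mixing stick 140 x 12 x 5 mm, lying flat, origin at the centre of its underside; a bystander
Not all that is in view belongs to the job. What is meant by the mould is not black, and is the smaller of those in its own colour.

How it is judged:
By the outcome, as a careful person would: the job done as asked, in the order asked, and still so for the second after the job is handed in, with the robot touching nothing.
It also fails if it takes over 67 s, if anything falls off the work surface, if the arm or the gripper's body presses on something with over 40 N, if the wrist force passes 120 N, or if a joint passes its speed limit or range.

## Robot

A 7-joint arm with a two-finger parallel gripper is mounted at the origin on the work surface. World frame = base frame: x ahead of the robot, y to its left, z up, the work surface at z = 0. Lengths are in m, angles in rad, forces in N, time in s.
With the tool pointing down it reaches from about 0.4 to 0.875 m from the base axis. Payload 19.3 kg.
Tool frame: the origin (TCP) lies midway between the tips of the shut fingers; the grasp point (between the pads) lies 19 mm behind it (bot.pinch_z is the distance from the TCP to the grasp point, in m); z points along the fingers, y is the direction in which the jaws open and shut (so a half turn about z gives the same grasp; the last joint's range is limited). The gripper opens to 85 mm and grips with 20 to 120 N. Pads are 22 mm wide; open, the fingers measure 114 mm over their backs; the gripper's body (76 mm by 85 mm) begins 54 mm behind the grasp point. The pads swing forward as they close: fully open they stand 13 mm farther back than shut.
Start: joints at [-1.178, 0.521, -0.036, 1.599, 0.021, 1.021, -0.113], TCP at [0.279, 0.559, 0.231] pointing down, gripper open.
Joint ranges: [-2.91, 2.91], [-0.3, 2.13], [-1.5, 1.42], [0.17, 2.43], [-1.26, 4.41], [0.16, 1.93], [-2.52, 2.52]. Speed limits (rad/s): [1.89, 1.89, 2.39, 2.39, 3.01, 3.01, 3.01].

## Interface

Orientations are given as [roll, pitch, yaw] about the fixed x, y, z axes, in that order (R = Rz(yaw) Ry(pitch) Rx(roll)).
In Python, from workcell import bot gives the robot as it stands. The module is installed in compiled form; this text tells all that it offers.
- The arm moves only by the tool move_arm, never from a script. Its argument "moves" is text: rows parted by semicolons, each of 4 numbers parted by spaces: the shift along the tool's x, y, z in mm, then the turn about the tool's z in rad. In form: dx dy dz yaw; .... A call has exactly 10 rows; each row is the pose to reach, as a shift and turn from the pose commanded when the call began, along the tool's axes at that moment; what a row does not reach only later rows make up. A row lasts 1/12 s, in which the tool goes at most 41.7 mm and 7.16 degrees, less where a joint would pass 70% of its speed; a pose out of reach is approached as far as the arm can. A call with a gripper value outside its range is refused whole. "grip" is the opening, from 0 (shut) to 1 (fully open), set as the call begins (left out, the last holds). The fingers move at their own pace and stop on an object; "grip_force" is the grip in N (left out, the last holds). Time passes only in rows, so rows that repeat a pose let the fingers close, or fill a call up. It gives the time, the measured TCP pose, the force and the opening at its end, in the units of the state.
- bot.observe(): the state, without advancing time (a new reading comes with each control period).
- bot.grab_frame(name): name is "scene" or "side" or "wrist"; returns a dict with "frame" (420x560x3 uint8, red, green, blue), "z_map" (420x560 float32, m along the optical axis (not along the pixel's ray), 0 where there is no reading), "K" (3x3 intrinsics, pixels), "dist" ([k1, k2, p1, p2, k3] as OpenCV has them; the pictures are not rectified), "eye" and "attitude" of the camera in the world. Camera axes: x right, y up, looking along -z (the intrinsics and any distortion apply to the point x, -y, -z); pixel columns grow to the right and rows downward; lengths in m; the calibration is good to about 2 mm. A picture is of the moment at which its call begins.
- bot.job_done(): hands the job in, once; it reports no verdict.
Trained networks look in a picture, given as the dict that the camera call returned (one of the last four; its "shot" number tells which), for a name from the list of things; names that differ only in an ending like _2 or _b are one class to them, and where a whole thing is asked for, a point or a joint stands for the part that bears it (a point fixed in the world has none). Each returns a list of dicts, best first, with "conf" (0 to 1); they miss things now and then, are a little off and sometimes report something else, mostly with a low value. They report only what shows in the picture. A call takes as long as a camera call. They do not tell look-alikes from the thing itself.
- bot.search_frame(picture, label): "at" ([column, row] in pixels, amid what is visible of it).
- bot.pinpoint(picture, label): "at" ([column, row] in pixels: a listed point, or the origin of a listed thing).
The state is a dict: "clock": time; "qpos": joint angles; "qd": joint speeds; "joint_efforts": joint torques, N m; "position": TCP position; "tool_rot": TCP orientation; "force": force on the tool from outside, world axes, zero at the start; "moment": the same for the moment, N m; "grip_width": finger opening in m.
Only numpy, scipy, OpenCV 4.12 (cv2) and the standard library are available. Lean on these libraries where they do the work, as an engineer would, in place of code of your own. Each camera call takes 0.05 s, during which the arm holds its last target. There are 200 camera calls.

## Working session

There is one attempt and no reset: what is moved stays moved. The work goes in short steps, Python scripts to look and compute and a tool call to move; the robot and the scene stay as the last step left them, time stands still between calls to the robot, and variables do not carry over. Pictures are saved under pics/ and viewed, about 8 in all and at most 12, crops included, and the job is handed in when it is done.

Besides the shell and the picture viewer there is one more tool, called after "Emit:" in YAML: its name, and indented under it one key for each argument. move_arm: Moves the arm, as the interface text tells. Its arguments: {"type":"object","properties":{"moves":{"type":"string"},"grip":{"type":"number"},"grip_force":{"type":"number"}},"required":["moves"]}

```bash
mkdir -p pics; cat > h.py <<'E'
import numpy as np, cv2
from workcell import bot
from scipy.spatial.transform import Rotation as R
def att(p):
    a=np.array(p['attitude'],float)
    return a if a.shape==(3,3) else (R.from_euler('xyz',a).as_matrix() if a.size==3 else None)
def ray(p,uv):
    n=cv2.undistortPoints(np.array([[uv]],float),np.array(p['K'],float),np.array(p['dist'],float))[0,0]
    return att(p)@np.array([n[0],-n[1],-1.0])
def atz(p,uv,z):
    d=ray(p,uv);e=np.array(p['eye']);return e+d*(z-e[2])/d[2]
def depth(p,uv):
    return np.array(p['eye'])+ray(p,uv)*p['z_map'][int(round(uv[1])),int(round(uv[0]))]
def proj(p,X):
    c=att(p).T@(np.array(X)-np.array(p['eye']))
    return cv2.projectPoints(np.array([[c[0],-c[1],-c[2]]]),np.zeros(3),np.zeros(3),np.array(p['K'],float),np.array(p['dist'],float))[0].ravel()
def save(p,n): cv2.imwrite('pics/'+n+'.png',p['frame'][...,::-1])
E
python3 - <<'E'
from h import *
np.set_printoptions(precision=3,suppress=True)
print(bot.observe())
for n in ['scene','side','wrist']:
    p=bot.grab_frame(n); save(p,n)
    print(n,p['eye'],p['attitude'])
    for l,z in [('wheel_center',.08),('wheel_mark',.083),('end_stop',.024),('mould_pocket',.014),('mould_lip',.034),('mould',.008),('press',0)]:
        for d in bot.pinpoint(p,l)[:3]: print(l,round(d['conf'],2),np.round(d['at']),atz(p,d['at'],z), depth(p,d['at']))
a=[cv2.imread(f'pics/{n}.png') for n in ['scene','side']]
E
```

```text
{'clock': 0.0, 'qpos': array([-1.178,  0.522, -0.036,  1.6  ,  0.021,  1.021, -0.113]), 'qd': array([-0.001, -0.   ,  0.001, -0.001, -0.001, -0.001, -0.001]), 'joint_efforts': array([  0.001, -92.71 ,   1.98 , -36.993,   0.018,   0.008,   0.   ]), 'position': array([0.279, 0.559, 0.231]), 'tool_rot': array([-3.14 ,  0.   ,  2.679]), 'force': array([-0.775,  0.014,  0.163]), 'moment': array([0.041, 0.01 , 0.03 ]), 'grip_width': 0.08540132803449274}
scene [ 1.099 -0.462  0.831] [0.773 0.003 0.871]
wheel_center 0.75 [235. 222.] [ 0.513 -0.094  0.08 ] [ 0.523 -0.101  0.093]
wheel_mark 0.55 [222. 217.] [ 0.483 -0.111  0.083] [ 0.482 -0.111  0.082]
end_stop 0.72 [287. 177.] [0.428 0.141 0.024] [0.428 0.141 0.024]
mould_pocket 0.88 [ 68. 270.] [ 0.335 -0.449  0.014] [ 0.332 -0.449  0.01 ]
mould_pocket 0.62 [253. 219.] [ 0.483 -0.021  0.014] [ 0.535 -0.058  0.083]
mould_pocket 0.55 [370. 188.] [0.597 0.29  0.014] [0.593 0.296 0.008]
mould_lip 0.85 [361. 183.] [0.582 0.267 0.034] [0.567 0.289 0.01 ]
mould_lip 0.81 [ 40. 271.] [ 0.314 -0.499  0.034] [ 0.315 -0.499  0.035]
mould_lip 0.8 [262. 2
[... 621 characters left out ...]
1 0.124 0.024] [0.437 0.135 0.007]
mould_pocket 0.89 [267. 246.] [ 0.484 -0.021  0.014] [ 0.484 -0.021  0.013]
mould_pocket 0.67 [226. 144.] [0.596 0.289 0.014] [0.6   0.297 0.005]
mould_lip 0.7 [255. 229.] [0.482 0.021 0.034] [0.484 0.023 0.03 ]
mould_lip 0.64 [226. 147.] [0.579 0.263 0.034] [0.595 0.287 0.005]
mould 0.87 [303. 263.] [ 0.52  -0.1    0.008] [ 0.487 -0.133  0.081]
mould 0.8 [309. 400.] [ 0.338 -0.326  0.008] [ 0.338 -0.326  0.008]
mould 0.59 [235. 120.] [0.671 0.354 0.008] [0.669 0.352 0.01 ]
press 0.96 [302. 265.] [ 0.518 -0.098  0.   ] [ 0.482 -0.133  0.08 ]
press 0.17 [389. 277.] [ 0.642 -0.237  0.   ] [ 0.608 -0.255  0.059]
wrist [0.21  0.593 0.372] [-0.306 -0.     1.108]
```

View pics/scene.png

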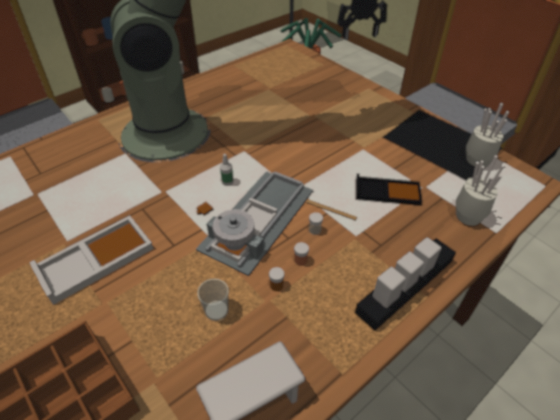

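View pics/side.png

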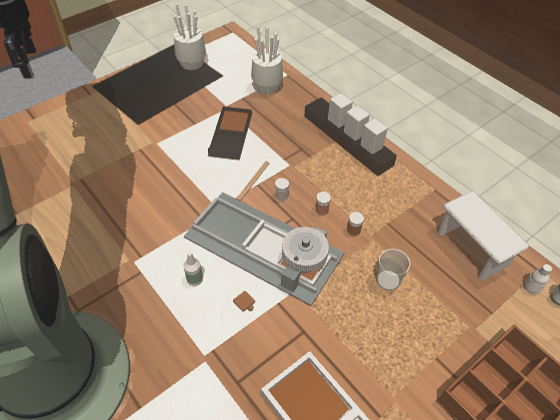

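The candidates for the mould, by scene pixel, are:
- the white mould in the press, (250,222)
- the larger white mould with an amber fill, (95,258)
- the black mould, (390,190)

I choose the small white one in the press. I'll check it in a crop and locate the bystanders.

```bash
python3 - <<'E'
from h import *
np.set_printoptions(precision=3,suppress=True)
for n in ['scene','side']:
    p=bot.grab_frame(n)
    for l in ['dropper','cup','jar_a','pendant','stick']:
        for d in bot.pinpoint(p,l)[:3]: print(n,l,round(d['conf'],2),np.round(d['at']),atz(p,d['at'],0.)[:2])
c=p['frame'][180:320,170:360,::-1]; cv2.imwrite('pics/crop.png',cv2.resize(c,None,fx=4,fy=4,interpolation=2))
E
```

```text
scene dropper 0.87 [226. 182.] [0.312 0.015]
scene cup 0.97 [213. 311.] [ 0.629 -0.247]
scene jar_a 0.82 [277. 287.] [ 0.671 -0.102]
scene jar_a 0.73 [301. 256.] [ 0.643 -0.002]
scene jar_a 0.48 [318. 231.] [0.61  0.083]
scene pendant 0.58 [206. 209.] [ 0.364 -0.087]
scene stick 0.56 [333. 207.] [0.576 0.172]
side dropper 0.9 [197. 276.] [0.327 0.02 ]
side cup 0.8 [388. 279.] [ 0.637 -0.239]
side cup 0.47 [254. 182.] [0.582 0.154]
side jar_a 0.75 [320. 213.] [ 0.644 -0.017]
side jar_a 0.72 [353. 231.] [ 0.667 -0.102]
side jar_a 0.63 [278. 196.] [0.599 0.085]
side pendant 0.82 [246. 305.] [ 0.367 -0.099]
side stick 0.75 [256. 181.] [0.587 0.152]
```

View pics/crop.png

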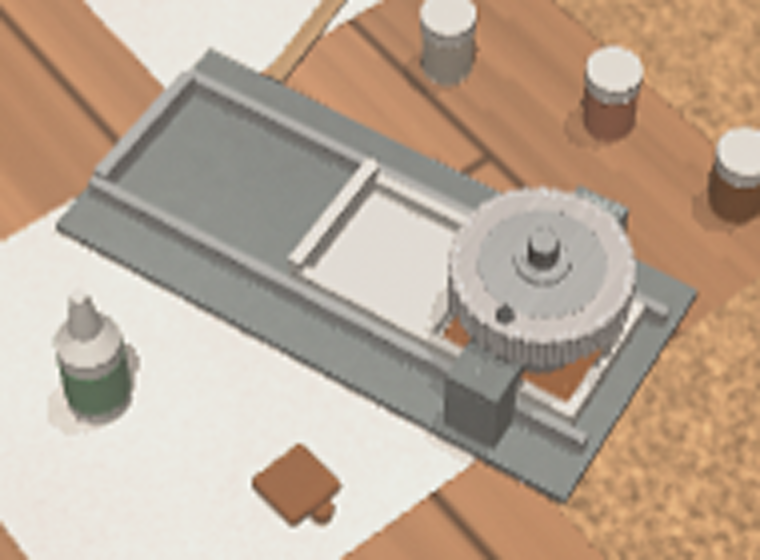

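The crop confirms it: the small white mould lies under the wheel with its empty pocket sticking out, and the mark is at side pixel (296,259). I'm moving over the wheel.

Emit:
move_arm:
  moves: "-30 -28 0 .12; -60 -57 0 .24; -90 -85 0 .36; -120 -113 0 .48; -150 -141 0 .6; -180 -170 0 .72; -210 -198 0 .84; -240 -226 0 .96; -270 -255 0 1.08; -300 -283 0 1.2"
  grip: 0

```text
clock: 2.63
position: [0.4214, 0.1701, 0.2316]
tool_rot: [3.141, -0.001, 1.473]
force: [2.4, 1.7, -0.3]
grip_width: 0.0001
```

```bash
cat > go.py <<'E'
import sys
from h import *
# usage: target x y z yaw -> tool-frame shift in mm and yaw
t=list(map(float,sys.argv[1:5])); o=bot.observe()
M=R.from_euler('xyz',o['tool_rot']).as_matrix()
print('clk',round(o['clock'],2),'pos',np.round(o['position'],4),'rot',np.round(o['tool_rot'],3),'F',np.round(o['force'],1),'q7',round(o['qpos'][6],2),'shift',np.round(1000*M.T@(np.array(t[:3])-o['position']),1),'yaw',round(o['tool_rot'][2]-t[3],3))
E
python3 go.py .518 -.10 .231 -.7
```

```text
clk 2.63 pos [0.4214 0.1701 0.2316] rot [ 3.141e+00 -1.000e-03  1.473e+00] F [ 2.4  1.7 -0.3] q7 -0.49 shift [-259.4  122.5    0.5] yaw 2.173
```

Emit:
move_arm:
  moves: "-40 -2 0 .12; -80 -4 0 .24; -120 -8 0 .36; -160 10 0 .48; -200 30 0 .6; -230 60 0 .72; -260 90 0 .84; -290 120 0 .96; -323 150 0 1.08; -323 180 0 1.2"

```text
clock: 3.47
position: [0.5701, -0.1717, 0.2318]
tool_rot: [3.14, 0.0, 0.268]
force: [-0.0, -0.6, 1.1]
grip_width: -0.0
```

Emit:
move_arm:
  moves: "0 0 0 .12; 0 0 0 .24; 0 0 0 .36; 0 0 0 .48; 0 0 0 .6; 0 0 0 .72; 0 0 0 .84; 0 0 0 .97; 0 0 0 .97; 0 0 0 .97"

```text
clock: 4.3
position: [0.5707, -0.1659, 0.2311]
tool_rot: [3.141, 0.0, -0.688]
force: [0.8, 0.6, 1.0]
grip_width: -0.0
```

```bash
python3 go.py .583 -.153 .18 -.7; python3 - <<'E'
from h import *
np.set_printoptions(precision=4,suppress=True)
p=bot.grab_frame('wrist'); save(p,'w1'); print(p['eye'])
for l,z in [('wheel_center',.08),('wheel_mark',.083),('end_stop',.024),('mould_lip',.034)]:
    for d in bot.pinpoint(p,l)[:2]: print(l,round(d['conf'],2),np.round(d['at']),atz(p,d['at'],z),depth(p,d['at']))
# wheel top: depth points at z~.08
v,u=np.mgrid[0:420:2,0:560:2]; P=[]
n=cv2.undistortPoints(np.stack([u.ravel(),v.ravel()],1).astype(float)[:,None],np.array(p['K'],float),np.array(p['dist'],float))[:,0]
D=p['z_map'][v.ravel(),u.ravel()]; X=np.array(p['eye'])+(np.c_[n[:,0],-n[:,1],-np.ones(len(n))]@att(p).T)*D[:,None]
m=(D>0)&(abs(X[:,2]-.08)<.004)&(np.hypot(X[:,0]-.518,X[:,1]+.1)<.07)
c,r=cv2.minEnclosingCircle((X[m,:2]*1000).astype(np.float32)); print(m.sum(),c,r,np.median(X[m,2]))
E
```

```text
clk 4.3 pos [ 0.5707 -0.1659  0.2311] rot [ 3.141  0.    -0.688] F [0.8 0.6 1. ] q7 -1.53 shift [  1.3 -17.8  51.1] yaw 0.012
[ 0.6297 -0.2154  0.3722]
mould_lip 0.94 [ 28. 379.] [0.5765 0.255  0.034 ] [0.575  0.2678 0.0248]
889 (519.292236328125, -102.35982513427734) 47.60783004760742 0.07867492427531741
```

View pics/w1.png

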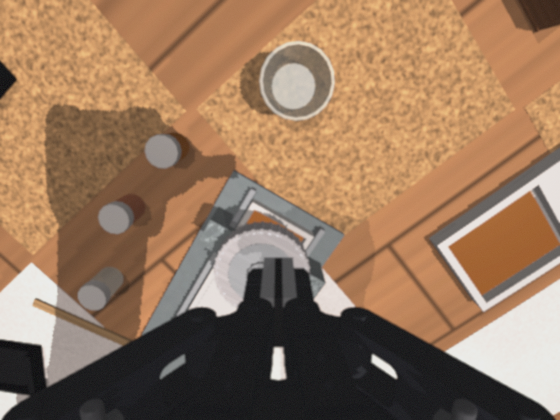

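The wrist view shows the wheel at (265,265) under the fingertips. The cup (297,80) and the jars are clear. The depth fit gives a centre of (0.519,-0.102) and radius 47.6, against 48 expected. I'm descending beside the rim.

Emit:
move_arm:
  moves: "-3 -9 0 0; -6 -17 20 0; -6 -17 45 0; -6 -17 70 0; -6 -17 95 0; -6 -17 120 0; -6 -17 145 0; -6 -17 160 0; -6 -17 167 0; -6 -17 167 0"

```text
clock: 5.38
position: [0.5766, -0.1489, 0.0634]
tool_rot: [3.141, 0.001, -0.691]
force: [-0.4, 0.7, 0.3]
grip_width: -0.0002
```

Emit:
move_arm:
  moves: "-2 0 0 0; -4 0 0 0; -6 0 0 0; -8 0 0 0; -10 0 0 0; -11 0 0 0; -12 0 0 0; -13 0 0 0; -13 0 0 0; -13 0 0 0"

```text
clock: 6.22
position: [0.5669, -0.1409, 0.0643]
tool_rot: [3.142, 0.0, -0.691]
force: [-0.3, 0.0, 0.4]
grip_width: -0.0003
```

```bash
python3 go.py .519 -.101 .064 -.7
```

```text
clk 6.22 pos [ 0.5669 -0.1409  0.0643] rot [ 3.142  0.    -0.691] F [-0.3  0.   0.4] q7 -1.42 shift [-62.3  -0.2   0.3] yaw 0.009
```

Emit:
move_arm:
  moves: "-1 0 0 0; -2 0 0 0; -3 0 0 0; -3.5 0 0 0; -4 0 0 0; -4 0 0 0; -4 0 0 0; -4 0 0 0; -4 0 0 0; -4 0 0 0"

```text
clock: 7.05
position: [0.5641, -0.1387, 0.0644]
tool_rot: [3.142, -0.001, -0.691]
force: [4.5, -2.6, -2.6]
grip_width: 0.0001
```

Emit:
move_arm:
  moves: "-0.9 -6.9 0 -.12; -2.2 -13.7 0 -.24; -4.2 -20.4 0 -.36; -7 -26.7 0 -.48; -10.6 -32.6 0 -.6; -14.8 -38.1 0 -.72; -19.7 -43 0 -.84; -25.2 -47.3 0 -.96; -31.1 -51 0 -1.08; -37.4 -53.9 0 -1.2"

```text
clock: 7.88
position: [0.5695, -0.0725, 0.0644]
tool_rot: [3.141, -0.0, 0.515]
force: [1.6, -0.0, -0.5]
grip_width: 0.0001
```

```bash
python3 go.py .519 -.101 .064 -.7;  python3 - <<'E'
from h import *
C=np.array([.5185,-.101])
for n in ['side','scene']:
    p=bot.grab_frame(n); save(p,n+'2')
    for d in bot.pinpoint(p,'wheel_mark')[:2]:
        X=atz(p,d['at'],.083)[:2]-C; print(n,d['conf'],X,np.hypot(*X),np.degrees(np.arctan2(X[1],X[0])))
    q=proj(p,[.5185,-.101,.08]).astype(int); c=p['frame'][q[1]-50:q[1]+50,q[0]-65:q[0]+65,::-1]; cv2.imwrite(f'pics/{n}2c.png',cv2.resize(c,None,fx=4,fy=4,interpolation=2))
a=np.hstack([cv2.imread('pics/side2c.png'),cv2.imread('pics/scene2c.png')]); cv2.imwrite('pics/c2.png',cv2.resize(a,(800,308)))
E
```

```text
clk 7.88 pos [ 0.5695 -0.0725  0.0644] rot [ 3.141 -0.     0.515] F [ 1.6 -0.  -0.5] q7 -0.59 shift [-58.   -0.1   0.4] yaw 1.215
side 0.62 [-0.00799635 -0.03565766] 0.03654326268826199 -102.63965872990738
side 0.57 [0.0181588  0.19322969] 0.19408105570074913 84.63138424456179
scene 0.86 [-0.0018793  -0.03392207] 0.03397408806736451 -93.17097780275485
scene 0.5 [ 0.05361596 -0.04537453] 0.07023901602103726 -40.2408267829996
```

View pics/c2.png

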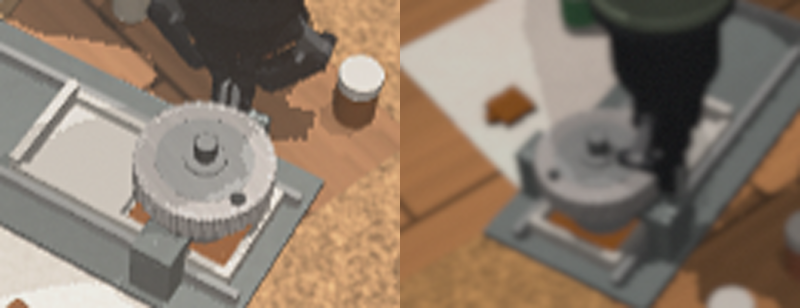

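The crops show the mark (side crop 237,198) turned about 65° so far, so the rim follows the finger. I'll press slightly harder and go on.

Emit:
move_arm:
  moves: "-1.2 -6.8 0 -.12; -2.4 -13.5 0 -.24; -4.5 -20.1 0 -.36; -7.2 -26.3 0 -.48; -10.8 -32.2 0 -.6; -14.9 -37.6 0 -.72; -19.8 -42.4 0 -.84; -25.1 -46.7 0 -.96; -30.9 -50.3 0 -1.08; -37.1 -53.1 0 -1.2"

```text
clock: 8.92
position: [0.5109, -0.0436, 0.0642]
tool_rot: [-3.141, -0.001, 1.711]
force: [-0.7, 9.0, 3.4]
grip_width: -0.0001
```

```bash
python3 go.py .519 -.101 .064 -.7;  cat > mk.py <<'E'
from h import *
C=np.array([.5185,-.101])
for n in ['side','scene']:
    p=bot.grab_frame(n)
    for d in bot.pinpoint(p,'wheel_mark')[:2]:
        X=atz(p,d['at'],.083)[:2]-C
        if abs(np.hypot(*X)-.038)<.012: print(n,np.round(d['conf'],2),X.round(4),np.hypot(*X).round(4),np.degrees(np.arctan2(X[1],X[0])).round(1))
E
python3 mk.py
```

```text
clk 8.92 pos [ 0.5109 -0.0436  0.0642] rot [-3.141e+00 -1.000e-03  1.711e+00] F [-0.7  9.   3.4] q7 0.24 shift [-57.9   0.    0.2] yaw 2.411
side 0.89 [ 0.0259 -0.021 ] 0.0333 -39.1
scene 0.87 [ 0.0319 -0.0174] 0.0363 -28.6
```

Emit:
move_arm:
  moves: "-0.4 -6.8 0 -.12; -1.6 -13.5 0 -.24; -3.7 -20.1 0 -.36; -6.4 -26.3 0 -.48; -10 -32.2 0 -.6; -14.1 -37.6 0 -.72; -19 -42.4 0 -.84; -24.3 -46.7 0 -.96; -30.1 -50.3 0 -1.08; -36.3 -53.1 0 -1.2"

```text
clock: 9.95
position: [0.4613, -0.0885, 0.0638]
tool_rot: [-3.14, -0.004, 2.91]
force: [-7.8, 2.9, 6.2]
grip_width: 0.0001
```

```bash
python3 go.py .519 -.101 .064 -.7; python3 mk.py
```

```text
clk 9.95 pos [ 0.4613 -0.0885  0.0638] rot [-3.14  -0.004  2.91 ] F [-7.8  2.9  6.2] q7 1.17 shift [-59.    1.1  -0.5] yaw 3.61
side 0.93 [0.0258 0.0236] 0.035 42.4
scene 0.66 [0.0332 0.0212] 0.0394 32.5
```

Emit:
move_arm:
  moves: "-0.4 -6.8 0 -.12; -1.6 -13.5 0 -.24; -3.7 -20.1 0 -.36; -6.4 -26.3 0 -.48; -10 -32.2 0 -.6; -14.1 -37.6 0 -.72; -19 -42.4 0 -.84; -24.3 -46.7 0 -.96; -30.1 -50.3 0 -1.08; -36.3 -53.1 0 -1.2"

```text
clock: 10.98
position: [0.4851, -0.15, 0.0637]
tool_rot: [3.139, -0.003, -2.175]
force: [-4.9, -3.4, 3.3]
grip_width: 0.0002
```

```bash
python3 go.py .519 -.101 .064 -.7; python3 mk.py
```

```text
clk 10.98 pos [ 0.4851 -0.15    0.0637] rot [ 3.139e+00 -3.000e-03 -2.175e+00] F [-4.9 -3.4  3.3] q7 2.22 shift [-59.6  -0.1  -0.5] yaw -1.475
side 0.65 [-0.0165  0.0398] 0.0431 112.6
scene 0.78 [-0.0131  0.0392] 0.0413 108.4
```

Each stroke slips little: about 262° gained for 275° of finger travel. I'll back off the rim and unwind clockwise clear of it.

Emit:
move_arm:
  moves: "13 0 0 0; 12.5 8.4 0 .12; 11 16.6 0 .24; 8.5 24.7 0 .36; 5.1 32.3 0 .48; 0.8 39.5 0 .6; -4.4 46.2 0 .72; -10.3 52.1 0 .84; -16.9 57.3 0 .96; -24 61.7 0 1.08"

```text
clock: 12.02
position: [0.4487, -0.0934, 0.0641]
tool_rot: [-3.141, -0.001, 3.016]
force: [0.6, 0.7, -0.8]
grip_width: -0.0002
```

Emit:
move_arm:
  moves: "-0.5 8.4 0 .12; -2 16.6 0 .24; -4.5 24.7 0 .36; -7.9 32.3 0 .48; -12.2 39.5 0 .6; -17.4 46.2 0 .72; -23.3 52.1 0 .84; -29.9 57.3 0 .96; -37 61.7 0 1.08; -44.6 65.2 0 1.2"

```text
clock: 12.85
position: [0.5011, -0.0335, 0.0642]
tool_rot: [-3.141, 0.0, 1.817]
force: [0.3, 0.2, -0.1]
grip_width: -0.0002
```

Emit:
move_arm:
  moves: "-0.5 8.4 0 .12; -2 16.6 0 .24; -4.5 24.7 0 .36; -7.9 32.3 0 .48; -12.2 39.5 0 .6; -17.4 46.2 0 .72; -23.3 52.1 0 .84; -29.9 57.3 0 .96; -37 61.7 0 1.08; -44.6 65.2 0 1.2"

```text
clock: 13.68
position: [0.5758, -0.0604, 0.0643]
tool_rot: [3.141, 0.0, 0.617]
force: [0.4, -0.0, -1.0]
grip_width: -0.0001
```

Emit:
move_arm:
  moves: "-0.5 8.4 0 .12; -2 16.6 0 .24; -4.5 24.7 0 .36; -7.9 32.3 0 .48; -12.2 39.5 0 .6; -17.4 46.2 0 .72; -23.3 52.1 0 .84; -29.9 57.3 0 .96; -37 61.7 0 1.08; -44.6 65.2 0 1.2"

```text
clock: 14.52
position: [0.5778, -0.1396, 0.0644]
tool_rot: [3.141, -0.001, -0.583]
force: [0.2, -0.5, -0.1]
grip_width: 0.0001
```

```bash
python3 go.py .519 -.101 .064 -.57; python3 mk.py
```

```text
clk 14.52 pos [ 0.5778 -0.1396  0.0644] rot [ 3.141e+00 -1.000e-03 -5.830e-01] F [ 0.2 -0.5 -0.1] q7 -1.34 shift [-70.3   0.1   0.4] yaw -0.013
side 0.72 [-0.0159  0.0377] 0.0409 112.9
```

Emit:
move_arm:
  moves: "-8 0 0 0; -13 0 0 0; -13.4 -6.8 0 -.12; -14.6 -13.5 0 -.24; -16.7 -20.1 0 -.36; -19.4 -26.3 0 -.48; -23 -32.2 0 -.6; -27.1 -37.6 0 -.72; -32 -42.4 0 -.84; -37.3 -46.7 0 -.96"

```text
clock: 15.55
position: [0.5725, -0.0782, 0.0649]
tool_rot: [3.141, -0.002, 0.397]
force: [3.6, 0.0, -0.2]
grip_width: -0.0004
```

Emit:
move_arm:
  moves: "-0.4 -6.8 0 -.12; -1.6 -13.5 0 -.24; -3.7 -20.1 0 -.36; -6.4 -26.3 0 -.48; -10 -32.2 0 -.6; -14.1 -37.6 0 -.72; -19 -42.4 0 -.84; -24.3 -46.7 0 -.96; -30.1 -50.3 0 -1.08; -36.3 -53.1 0 -1.2"

```text
clock: 16.38
position: [0.5175, -0.0428, 0.0647]
tool_rot: [3.141, -0.001, 1.597]
force: [1.3, 1.8, -1.3]
grip_width: -0.0003
```

Emit:
move_arm:
  moves: "-0.4 -6.8 0 -.12; -1.6 -13.5 0 -.24; -3.7 -20.1 0 -.36; -6.4 -26.3 0 -.48; -10 -32.2 0 -.6; -14.1 -37.6 0 -.72; -19 -42.4 0 -.84; -24.3 -46.7 0 -.96; -30.1 -50.3 0 -1.08; -36.3 -53.1 0 -1.2"

```text
clock: 17.22
position: [0.4638, -0.0804, 0.0645]
tool_rot: [-3.141, -0.002, 2.798]
force: [-6.4, 4.4, 3.8]
grip_width: -0.0
```

Emit:
move_arm:
  moves: "-0.4 -6.8 0 -.12; -1.6 -13.5 0 -.24; -3.7 -20.1 0 -.36; -6.4 -26.3 0 -.48; -10 -32.2 0 -.6; -14.1 -37.6 0 -.72; -19 -42.4 0 -.84; -24.3 -46.7 0 -.96; -30.1 -50.3 0 -1.08; -36.3 -53.1 0 -1.2"

```text
clock: 18.05
position: [0.4791, -0.145, 0.0644]
tool_rot: [3.141, -0.004, -2.288]
force: [-8.8, -9.5, 7.5]
grip_width: 0.0004
```

```bash
python3 go.py .519 -.101 .064 -.57; python3 mk.py
```

```text
clk 18.05 pos [ 0.4791 -0.145   0.0644] rot [ 3.141 -0.004 -2.288] F [-8.8 -9.5  7.5] q7 2.11 shift [-59.4  -1.1   0.2] yaw -1.718
```

```bash
cat > mk2.py <<'E'
from h import *
import sys
ims=[]
for n in ['side','scene']:
    p=bot.grab_frame(n)
    for d in bot.pinpoint(p,'wheel_mark')[:3]: print(n,'pin',np.round(d['conf'],2),np.round(d['at']),atz(p,d['at'],.083)[:2].round(4))
    g=cv2.cvtColor(p['frame'],cv2.COLOR_RGB2GRAY)
    a=np.radians(np.arange(0,360,2)); s=[]
    for t in a:
        s.append(np.mean([cv2.getRectSubPix(g,(1,1),tuple(map(float,proj(p,[.5157+r*np.cos(t),-.0988+r*np.sin(t),.082]))))[0,0] for r in (.036,.038,.04)]))
    s=np.array(s); k=np.argsort(s)[:8]; print(n,'dark deg',k*2,s[k].astype(int),'med',np.median(s))
    q=proj(p,[.5185,-.101,.08]).astype(int); c=p['frame'][q[1]-50:q[1]+50,q[0]-65:q[0]+65,::-1]; ims.append(cv2.resize(c,(400,308),interpolation=2))
cv2.imwrite('pics/'+sys.argv[1],np.hstack(ims))
E
python3 mk2.py c3.png
```

```text
side pin 0.67 [267. 246.] [ 0.4549 -0.0561]
side pin 0.3 [385. 278.] [ 0.5879 -0.2582]
side dark deg [100  98  96 334 244  94 332  82] [48 49 50 50 50 50 50 50] med 54.333333333333336
scene pin 0.97 [236. 233.] [ 0.5451 -0.1141]
scene dark deg [328 326 330 324 332 322 334 210] [55 56 57 62 65 69 73 76] med 90.66666666666667
```

View pics/c3.png

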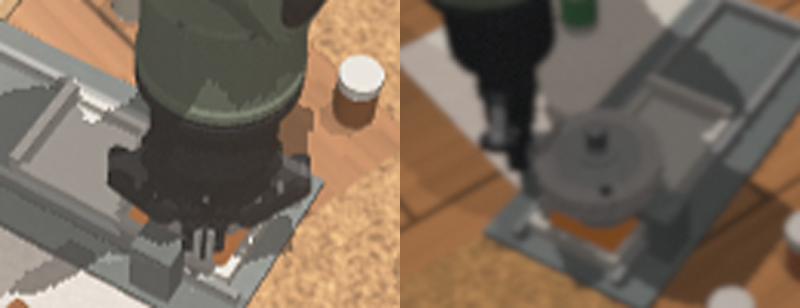

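In the scene crop the mark (605,190) is at 328°, so the total is about 487° with about 232° remaining. There was some slip where the pressing force was low. I'll unwind again and press a bit harder on that side.

Emit:
move_arm:
  moves: "13 0 0 0; 12.5 8.4 0 .12; 11 16.6 0 .24; 8.5 24.7 0 .36; 5.1 32.3 0 .48; 0.8 39.5 0 .6; -4.4 46.2 0 .72; -10.3 52.1 0 .84; -16.9 57.3 0 .96; -24 61.7 0 1.08"

```text
clock: 19.28
position: [0.4503, -0.0844, 0.0646]
tool_rot: [3.141, 0.001, 2.904]
force: [0.4, 0.2, 0.4]
grip_width: 0.0
```

Emit:
move_arm:
  moves: "-0.5 8.4 0 .12; -2 16.6 0 .24; -4.5 24.7 0 .36; -7.9 32.3 0 .48; -12.2 39.5 0 .6; -17.4 46.2 0 .72; -23.3 52.1 0 .84; -29.9 57.3 0 .96; -37 61.7 0 1.08; -44.6 65.2 0 1.2"

```text
clock: 20.12
position: [0.5092, -0.0313, 0.0646]
tool_rot: [3.141, -0.0, 1.705]
force: [0.6, -0.2, 0.1]
grip_width: 0.0003
```

Emit:
move_arm:
  moves: "-0.5 8.4 0 .12; -2 16.6 0 .24; -4.5 24.7 0 .36; -7.9 32.3 0 .48; -12.2 39.5 0 .6; -17.4 46.2 0 .72; -23.3 52.1 0 .84; -29.9 57.3 0 .96; -37 61.7 0 1.08; -44.6 65.2 0 1.2"

```text
clock: 20.95
position: [0.5799, -0.067, 0.0644]
tool_rot: [-3.142, -0.001, 0.504]
force: [-1.0, 0.2, 0.6]
grip_width: -0.0
```

Emit:
move_arm:
  moves: "-0.5 8.4 0 .12; -2 16.6 0 .24; -4.5 24.7 0 .36; -7.9 32.3 0 .48; -12.2 39.5 0 .6; -17.4 46.2 0 .72; -23.3 52.1 0 .84; -29.9 57.3 0 .96; -37 61.7 0 1.08; -44.6 65.2 0 1.2"

```text
clock: 21.78
position: [0.5722, -0.146, 0.0644]
tool_rot: [-3.141, -0.0, -0.696]
force: [-0.9, -0.9, -0.4]
grip_width: -0.0001
```

```bash
python3 go.py .519 -.101 .064 -.685; python3 mk2.py c4.png
```

```text
clk 21.78 pos [ 0.5722 -0.146   0.0644] rot [-3.141 -0.    -0.696] F [-0.9 -0.9 -0.4] q7 -1.42 shift [-69.6  -0.4   0.4] yaw -0.011
side pin 0.62 [324. 244.] [ 0.5487 -0.1248]
side dark deg [328 326 330 332 324 334 322 320] [101 102 104 113 115 135 136 153] med 172.5
scene pin 0.56 [240. 234.] [ 0.5515 -0.1102]
scene dark deg [148 128 126 162 246 244 140 150] [21 21 22 22 22 22 22 22] med 24.666666666666668
```

Emit:
move_arm:
  moves: "-8 0 0 0; -13.7 0 0 0; -14.1 -6.7 0 -.12; -15.3 -13.4 0 -.24; -17.3 -19.8 0 -.36; -20.1 -26 0 -.48; -23.5 -31.8 0 -.6; -27.7 -37.1 0 -.72; -32.4 -41.9 0 -.84; -37.7 -46.1 0 -.96"

```text
clock: 22.82
position: [0.5747, -0.0846, 0.065]
tool_rot: [3.141, -0.004, 0.278]
force: [6.7, 1.1, -1.3]
grip_width: -0.0001
```

Emit:
move_arm:
  moves: "-0.4 -6.7 0 -.12; -1.6 -13.4 0 -.24; -3.6 -19.8 0 -.36; -6.4 -26 0 -.48; -9.8 -31.8 0 -.6; -14 -37.1 0 -.72; -18.7 -41.9 0 -.84; -24 -46.1 0 -.96; -29.8 -49.7 0 -1.08; -35.9 -52.5 0 -1.2"

```text
clock: 23.65
position: [0.5246, -0.0431, 0.0648]
tool_rot: [3.14, -0.001, 1.479]
force: [2.3, 2.9, 1.1]
grip_width: -0.0001
```

Emit:
move_arm:
  moves: "0.3 -6.8 0 -.12; -0.9 -13.5 0 -.24; -3 -20.1 0 -.36; -5.7 -26.3 0 -.48; -9.3 -32.2 0 -.6; -13.4 -37.6 0 -.72; -18.3 -42.4 0 -.84; -23.6 -46.7 0 -.96; -29.4 -50.3 0 -1.08; -35.6 -53.1 0 -1.2"

```text
clock: 24.48
position: [0.4669, -0.0738, 0.0645]
tool_rot: [3.141, -0.001, 2.679]
force: [-5.0, 4.0, 2.6]
grip_width: -0.0002
```

```bash
python3 go.py .519 -.101 .064 -.685; python3 mk2.py c5.png
```

```text
clk 24.48 pos [ 0.4669 -0.0738  0.0645] rot [ 3.141e+00 -1.000e-03  2.679e+00] F [-5.   4.   2.6] q7 0.98 shift [-58.8  -1.1   0.5] yaw 3.364
side pin 0.97 [285. 242.] [ 0.4907 -0.0723]
side dark deg [118 120 116 122 114 176 124 112] [60 62 63 66 69 69 71 73] med 201.33333333333334
scene pin 0.61 [234. 210.] [ 0.4826 -0.0761]
scene dark deg [142 140 144 138 146 136 148 134] [60 62 62 67 68 74 76 80] med 146.33333333333334
```

Emit:
move_arm:
  moves: "-0.4 -6.8 0 -.12; -1.6 -13.5 0 -.24; -3.7 -20.1 0 -.36; -6.4 -26.3 0 -.48; -10 -32.2 0 -.6; -14.1 -37.6 0 -.72; -19 -42.4 0 -.84; -19 -42.4 0 -.84; -10.3 -52.1 0 -.84; -10.3 -52.1 0 -.84"

```text
clock: 25.52
position: [0.4516, -0.1262, 0.0644]
tool_rot: [3.142, -0.001, -2.772]
force: [1.1, -1.2, -0.4]
grip_width: -0.0001
```

```bash
python3 go.py .519 -.101 .064 -.685; python3 mk2.py c6.png
```

```text
clk 25.52 pos [ 0.4516 -0.1262  0.0644] rot [ 3.142e+00 -1.000e-03 -2.772e+00] F [ 1.1 -1.2 -0.4] q7 1.7 shift [-72.   -0.9   0.3] yaw -2.087
side dark deg [132 130 134 128 136 138 140 126] [51 51 52 52 52 52 52 53] med 97.33333333333333
scene pin 0.93 [223. 214.] [ 0.4778 -0.1039]
scene dark deg [190 192 188 194 186 196 184 198] [58 58 61 62 67 68 74 75] med 93.0
```

View pics/c6.png

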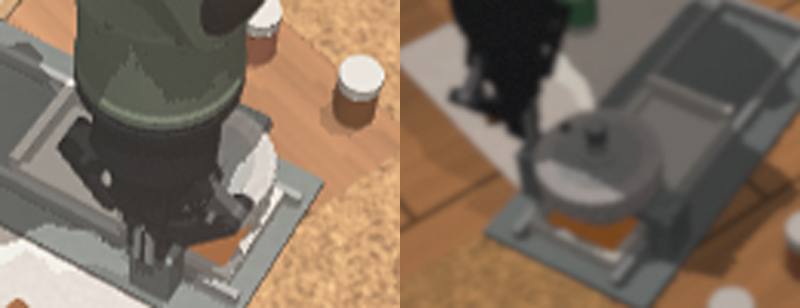

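The scene crop puts the mark at (568,128), i.e. about 189°, against about 200.5° for exactly two turns. That leaves a small final nudge of about 11°.

Emit:
move_arm:
  moves: "-8 0 0 0; -13 0 0 0; -13.4 -6.8 0 -.12; -14.4 -12.4 0 -.22; -14.4 -12.4 0 -.22; -1.7 -15.3 0 -.22; -1.7 -15.3 0 -.22; -1.7 -15.3 0 -.22; -1.7 -15.3 0 -.22; -1.7 -15.3 0 -.22"

```text
clock: 26.55
position: [0.4613, -0.1392, 0.0644]
tool_rot: [-3.141, 0.001, -2.554]
force: [0.6, 0.4, -0.6]
grip_width: 0.0004
```

```bash
python3 go.py .519 -.101 .064 -.685; python3 mk2.py c7.png
```

```text
clk 26.55 pos [ 0.4613 -0.1392  0.0644] rot [-3.141e+00  1.000e-03 -2.554e+00] F [ 0.6  0.4 -0.6] q7 1.89 shift [-69.2  -0.2   0.5] yaw -1.869
side dark deg [126 132 210 124 134 130 128 236] [50 50 51 51 51 51 51 51] med 60.83333333333333
scene pin 0.93 [223. 216.] [ 0.4823 -0.1065]
scene pin 0.34 [329. 208.] [0.6231 0.0996]
scene dark deg [204 202 206 200 208 210 198 212] [58 59 60 64 64 69 70 75] med 91.33333333333333
```

Emit:
move_arm:
  moves: "0 0 -25 0; 0 0 -50 0; 0 0 -75 .12; 0 0 -100 .24; -20 20 -100 .36; -40 42 -100 .48; -60 64 -100 .6; -80 86 -100 .72; -91 98 -100 .84; -91 98 -100 .96"

```text
clock: 27.58
position: [0.4827, -0.0036, 0.1645]
tool_rot: [3.14, 0.0, 2.768]
force: [-0.7, -0.1, 0.0]
grip_width: -0.0001
```

```bash
python3 go.py .483 -.007 .164 1.93; python3 - <<'E'
from h import *
for n in ['scene','side']:
    p=bot.grab_frame(n); save(p,n+'8'); old=cv2.imread(f'pics/{n}.png')[...,::-1]
    c0=np.array([.5157,-.0988])
    for nm,f in (('old',old),('new',p['frame'])):
        # rectified top view of the wheel's top, 4 px/mm
        xs=np.arange(-52,52.1,.5)/1000; q=np.array([[proj(p,[c0[0]+x,c0[1]-y,.083]) for x in xs] for y in xs],np.float32)
        t=cv2.remap(np.ascontiguousarray(f),q[...,0],q[...,1],cv2.INTER_LINEAR)
        g=cv2.cvtColor(t,cv2.COLOR_RGB2GRAY).astype(float); X,Y=np.meshgrid(xs,-xs); r=np.hypot(X,Y)
        m=(r>.031)&(r<.045); med=np.median(g[m]); w=np.where(m,np.clip(.72*med-g,0,None),0)
        k=np.unravel_index(cv2.GaussianBlur(w,(0,0),4).argmax(),w.shape); w[np.hypot(X-X[k],Y-Y[k])>.007]=0
        x,y=(w*X).sum()/w.sum(),(w*Y).sum()/w.sum(); print(n,nm,med,round(x,4),round(y,4),round(np.degrees(np.arctan2(y,x))%360,1))
        cv2.imwrite(f'pics/t_{n}_{nm}.png',t[...,::-1])
a=[cv2.resize(cv2.imread(f'pics/t_{n}_{k}.png'),(390,290)) for n in('scene','side') for k in('old','new')]
cv2.imwrite('pics/t.png',np.vstack([np.hstack(a[:2]),np.hstack(a[2:])]))
E
```

```text
clk 27.58 pos [ 0.4827 -0.0036  0.1645] rot [3.14  0.    2.768] F [-0.7 -0.1  0. ] q7 0.9 shift [-1.6 -3.1  0.5] yaw 0.838
scene old 142.0 -0.0346 -0.0166 205.7
scene new 149.0 -0.0346 -0.0161 205.0
side old 193.0 -0.0344 -0.017 206.2
side new 196.0 -0.0347 -0.0166 205.6
```

View pics/t.png

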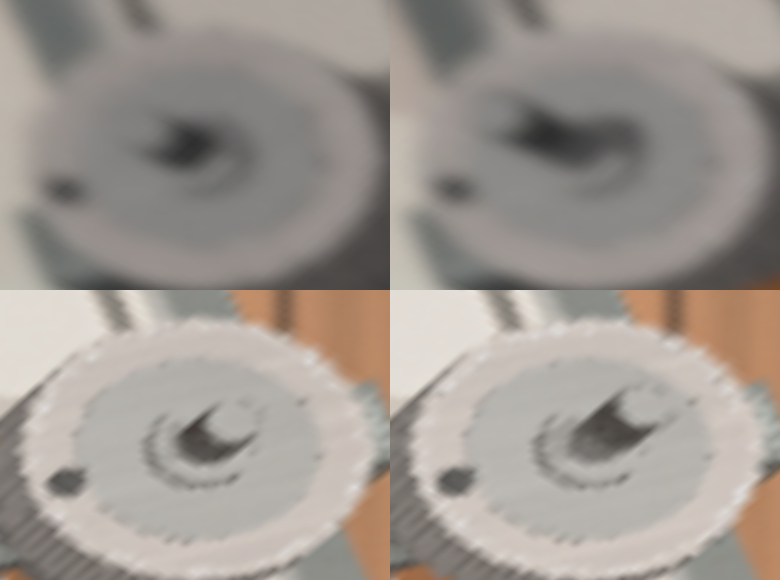

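The rectified views show the pin back at its start direction: 205.0° vs 205.7° in scene and 205.6° vs 206.2° in side, with the screw visibly raised. That is two turns, under 1° short. Next I lower into the empty pocket.

Emit:
move_arm:
  moves: "-2 -4 0 .12; -2 -4 0 .24; -2 -4 0 .36; -2 -4 0 .48; -2 -4 10 .6; -2 -4 30 .72; -2 -4 55 .84; -2 -4 80 .84; -2 -4 100 .84; -2 -4 110 .84"

```text
clock: 28.52
position: [0.4814, -0.0127, 0.0522]
tool_rot: [-3.139, -0.001, 1.932]
force: [0.9, -0.1, 0.2]
grip_width: -0.0001
```

```bash
python3 go.py .4825 -.008 .024 1.93; python3 - <<'E'
from h import *
p=bot.grab_frame('side'); save(p,'side9'); o=bot.observe()['position']
for l,z in [('mould_lip',.034),('end_stop',.024),('mould_pocket',.014)]:
    for d in bot.pinpoint(p,l)[:2]: print(l,round(d['conf'],2),np.round(d['at']),atz(p,d['at'],z))
q=proj(p,o).astype(int); c=p['frame'][max(0,q[1]-70):q[1]+70,q[0]-95:q[0]+95,::-1]; cv2.imwrite('pics/c9.png',cv2.resize(c,None,fx=4,fy=4,interpolation=2))
E
```

```text
clk 28.52 pos [ 0.4814 -0.0127  0.0522] rot [-3.139e+00 -1.000e-03  1.932e+00] F [ 0.9 -0.1  0.2] q7 0.16 shift [ 4.   2.7 28.2] yaw 0.002
mould_lip 0.88 [226. 147.] [0.57970751 0.2633191  0.034     ]
mould_lip 0.64 [253. 230.] [0.47822382 0.02200809 0.034     ]
end_stop 0.59 [207. 213.] [0.4303756  0.12965065 0.024     ]
end_stop 0.24 [254. 232.] [0.48105605 0.02139421 0.024     ]
mould_pocket 0.66 [228. 140.] [0.60712019 0.2984843  0.014     ]
mould_pocket 0.64 [266. 244.] [ 0.48412865 -0.01480964  0.014     ]
```

View pics/c9.png

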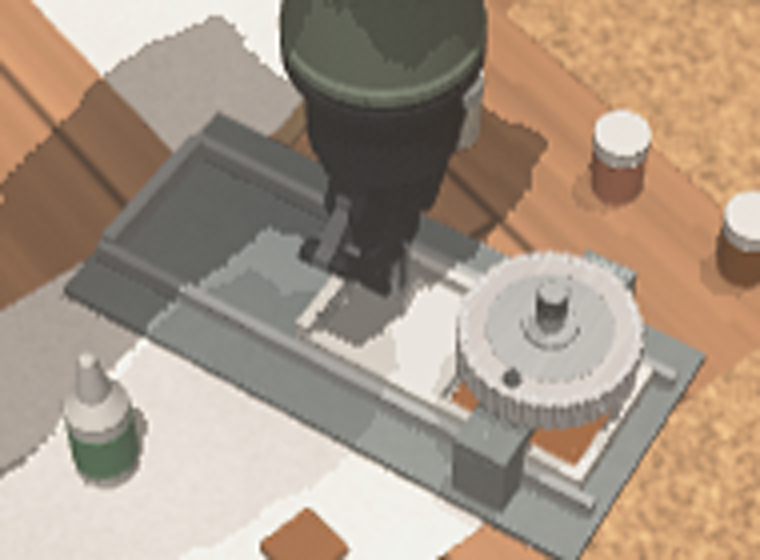

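The crop shows the fingertips (395,285) over the empty pocket, and the dropper clear. I descend and drag.

Emit:
move_arm:
  moves: "0 0 7 0; 0 0 14 0; 0 0 21 0; 0 0 26 0; 0 0 28 0; 2 0 28 0; 4 0 28 0; 6 0 28 0; 8 0 28 0; 8 0 28 0"

```text
clock: 29.55
position: [0.4797, -0.0041, 0.0265]
tool_rot: [3.141, -0.0, 1.929]
force: [-0.2, -0.3, -0.3]
grip_width: -0.0
```

Emit:
move_arm:
  moves: "3 0 0 0; 6 0 0 0; 10 0 0 0; 14 0 0 0; 18 0 0 0; 22 0 0 0; 26 0 0 0; 30 0 0 0; 34 0 0 0; 38 0 0 0"

```text
clock: 30.38
position: [0.4663, 0.0313, 0.0263]
tool_rot: [3.142, 0.0, 1.929]
force: [0.8, -1.6, 1.7]
grip_width: -0.0
```

```bash
python3 go.py .4295 .1325 .024 1.93; python3 - <<'E'
from h import *
p=bot.grab_frame('side')
for l,z in [('mould_lip',.034),('end_stop',.024)]:
    for d in bot.pinpoint(p,l)[:3]: print(l,round(d['conf'],2),np.round(d['at']),atz(p,d['at'],z))
E
```

```text
clk 30.38 pos [0.4663 0.0313 0.0263] rot [3.142 0.    1.929] F [ 0.8 -1.6  1.7] q7 0.06 shift [107.6   1.    2.3] yaw -0.001
mould_lip 0.63 [242. 226.] [0.46628275 0.04468586 0.034     ]
mould_lip 0.56 [224. 148.] [0.57341823 0.26342639 0.034     ]
end_stop 0.64 [208. 216.] [0.42730616 0.12118486 0.024     ]
end_stop 0.42 [280. 196.] [0.59053221 0.06577722 0.024     ]
end_stop 0.26 [245. 304.] [ 0.35900857 -0.1068694   0.024     ]
```

Emit:
move_arm:
  moves: "8 0 1 0; 16 0 1 0; 24 0 1 0; 32 0 1 0; 40 0 1 0; 48 0 1 0; 56 0 1 0; 64 0 1 0; 70 0 1 0; 76 0 1 0"

```text
clock: 31.37
position: [0.4395, 0.1028, 0.0253]
tool_rot: [-3.142, 0.0, 1.929]
force: [0.8, -0.7, -0.6]
grip_width: 0.0001
```

Emit:
move_arm:
  moves: "1 0 0 0; 2 0 0 0; 3 0 0 0; 4 0 0 0; 5 0 0 0; 6 0 0 0; 7 0 0 0; 8 0 0 0; 8 0 0 0; 8 0 0 0"

```text
clock: 32.2
position: [0.4369, 0.1098, 0.0253]
tool_rot: [-3.142, -0.0, 1.929]
force: [0.7, -0.1, 0.1]
grip_width: -0.0002
```

```bash
python3 go.py .4295 .1325 .024 1.93
```

```text
clk 32.2 pos [0.4369 0.1098 0.0253] rot [-3.142 -0.     1.929] F [ 0.7 -0.1  0.1] q7 -0.09 shift [23.9  1.   1.3] yaw -0.001
```

Emit:
move_arm:
  moves: ".5 0 0 0; 1 0 0 0; 1.5 0 0 0; 2 0 0 0; 2.5 0 0 0; 3 0 0 0; 3.5 0 0 0; 4 0 0 0; 4 0 0 0; 4 0 0 0"

```text
clock: 33.03
position: [0.4356, 0.1135, 0.0253]
tool_rot: [3.142, -0.0, 1.929]
force: [0.3, 0.4, 0.4]
grip_width: 0.0002
```

Emit:
move_arm:
  moves: ".5 0 0 0; 1 0 0 0; 1.5 0 0 0; 2 0 0 0; 2.5 0 0 0; 3 0 0 0; 3.5 0 0 0; 4 0 0 0; 4 0 0 0; 4 0 0 0"

```text
clock: 33.87
position: [0.4345, 0.116, 0.0253]
tool_rot: [-3.141, 0.001, 1.927]
force: [3.2, -9.8, -0.8]
grip_width: 0.0003
```

```bash
python3 go.py .4295 .1325 .024 1.93; python3 - <<'E'
from h import *
p=bot.grab_frame('side'); save(p,'side10'); o=bot.observe()['position']
q=proj(p,o).astype(int); c=p['frame'][max(0,q[1]-50):q[1]+70,q[0]-60:q[0]+100,::-1]; cv2.imwrite('pics/c10.png',cv2.resize(c,None,fx=4,fy=4,interpolation=2))
E
```

```text
clk 33.87 pos [0.4345 0.116  0.0253] rot [-3.141e+00  1.000e-03  1.927e+00] F [ 3.2 -9.8 -0.8] q7 -0.1 shift [17.2  1.1  1.3] yaw -0.003
```

View pics/c10.png

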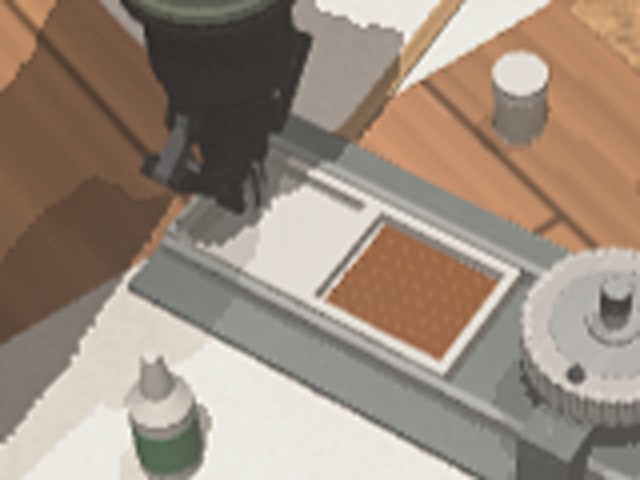

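The mould has slid fully out from under the wheel, and 10 N of resistance at the predicted spot (TCP about 17 mm before the stop; 19 mm expected) means the end stop is met. I back off inside the pocket, then lift straight out.

Emit:
move_arm:
  moves: "-2 0 0 0; -4 0 0 0; -8 0 0 0; -12 0 0 0; -12 0 -10 0; -12 0 -35 0; -12 0 -65 0; -12 0 -95 0; -12 0 -125 0; -12 0 -150 0"

```text
clock: 34.75
position: [0.4383, 0.1059, 0.1781]
tool_rot: [3.14, -0.0, 1.929]
force: [0.4, 0.4, 0.2]
grip_width: -0.0001
```

Emit:
move_arm:
  moves: "0 20 -10 0; 0 50 -10 0; 0 85 -10 0; 0 120 -10 0; 0 150 -10 0; 0 170 -10 0; 0 170 -10 0; 0 170 -10 0; 0 170 -10 0; 0 170 -10 0"

```text
clock: 35.58
position: [0.5969, 0.1651, 0.1858]
tool_rot: [-3.141, 0.0, 1.929]
force: [0.8, -0.9, 0.3]
grip_width: 0.0002
```

```bash
python3 go.py .4295 .1325 .024 1.93; python3 - <<'E'
from h import *
p=bot.grab_frame('side'); save(p,'side11')
c=p['frame'][150:330,150:390,::-1]; cv2.imwrite('pics/c11.png',cv2.resize(c,None,fx=3.3,fy=3.3,interpolation=2))
for l,z in [('mould_lip',.034),('end_stop',.024),('wheel_mark',.083),('dropper',0),('jar_a',0),('cup',0),('pendant',0),('stick',0)]:
    print(l,[(round(d['conf'],2),atz(p,d['at'],z)[:2].round(3)) for d in bot.pinpoint(p,l)[:3]])
E
```

```text
clk 35.58 pos [0.5969 0.1651 0.1858] rot [-3.141  0.     1.929] F [ 0.8 -0.9  0.3] q7 -0.04 shift [  28.1 -168.2  161.8] yaw -0.001
mould_lip [(0.94, array([0.575, 0.261])), (0.6, array([0.438, 0.13 ]))]
end_stop [(0.7, array([0.421, 0.118]))]
wheel_mark [(0.7, array([ 0.48 , -0.121])), (0.26, array([0.418, 0.049]))]
dropper [(0.71, array([0.325, 0.019]))]
jar_a [(0.76, array([ 0.644, -0.015])), (0.64, array([0.598, 0.081])), (0.62, array([ 0.653, -0.104]))]
cup [(0.73, array([0.481, 0.018])), (0.69, array([ 0.638, -0.238]))]
pendant [(0.49, array([ 0.37 , -0.093]))]
stick [(0.75, array([0.576, 0.156])), (0.68, array([ 0.552, -0.066]))]
```

View pics/c11.png

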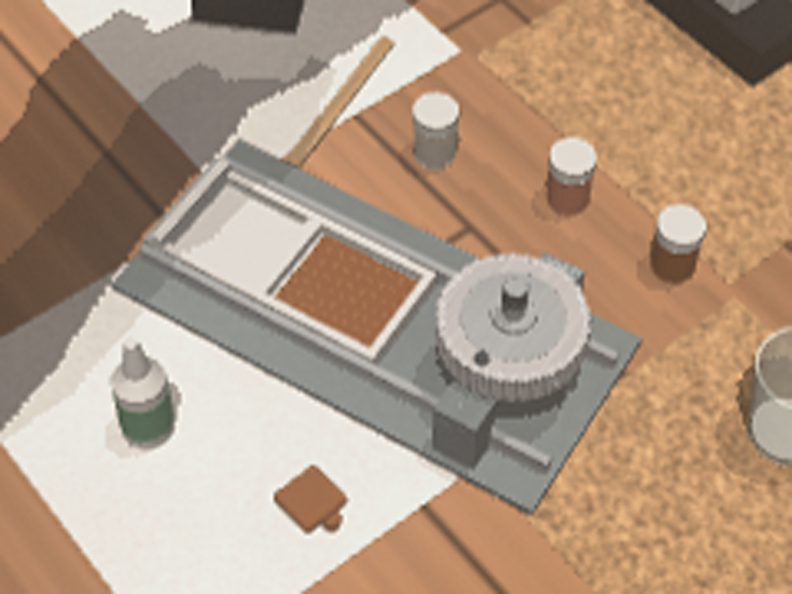

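The crop shows the mould's outer end against the stop bar (195,205), flat between the rails. The mark (482,357) is in its start direction, and the bystanders are unmoved. I'm handing in.

```bash
python3 -c "
from workcell import bot
print(bot.job_done())"
```

```text
the job is handed in; nothing more can be done
None
```

The job is done and handed in at about 36 s of the 67 s allowed, with the arm clear of everything.

- **Wheel:** I turned it anticlockwise with the shut fingertips along the rim, in three strokes plus a final nudge. Rectified views put the mark within 1° of its start direction, on the short side: 205.0° vs 205.7° in the scene camera and 205.6° vs 206.2° in the side camera. The mark readings between strokes add up to two turns, and the screw visibly rose. The rim slipped in places (up to about 40° in one stroke), and I made that up by measuring the mark.
- **Mould:** I dragged the small white mould by its outer wall, with the fingertips in the empty pocket, until about 10 N of resistance at the end stop. I then backed off and lifted straight out. The last picture shows it flat between the rails and against the stop.
- **Bystanders:** The jars, bottle, cup, stick and pendant are where they were, within measurement noise. The largest shift was about 14 mm, in one jar's reading, and the picture shows that jar undisturbed.
- **Checks that disagreed:** The networks sometimes reported false points. One mould-lip reading landed on the black mould, and the lip and end-stop estimates were up to about 1.5 cm off. I relied on the contact force and the picture for the stop instead.

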